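# Return the screwdriver and spanner to the shadow-foam tray and lock it

### The job

Put the screwdriver and the spanner back into their own cutouts in the foam tool tray, each turned the way its cutout is shaped, and press each one down past its orange spring lips until it lies fully home. Only when both are home, draw the red-gripped locking bar towards the robot as far as it goes, over the tools. Leave the other things on the bench where they are.

Things in the scene. Friction and masses are not known exactly. Their poses are not given: they have to be found in the camera images.
- tool_tray: Fixed tool tray on the bench, 266 x 208 mm: black foam in an aluminium frame, yellow where cut away. Origin on its underside (z = 0 is the bench); +x runs along the cutouts away from the robot, +y left. Foam x -76..178, y -98..98 mm, top z = 32 mm; frame top z = 36 mm. Screwdriver cutout at y = +39, spanner cutout at y = -39 mm, both along x.
- finger_trough (a point): Middle of the floor (tray x = 0, y = 0, z = 10 mm) of a trough 46 mm wide (tray x -23..23) that crosses the whole tray, so that fingers can reach down on both sides of a tool held there.
- driver_press (a point): Point over the screwdriver cutout's pair of orange spring lips (tray x = -32 mm), at the handle's top when home (z = 36 mm). A screwdriver laid in rests on the lips with its handle about 10 mm too high; pressing straight down here with shut fingers (roughly 5 to 15 N) snaps it home.
- spanner_press (a point): Same for the spanner (tray x = -32 mm): over its orange spring lips, at the shank's top when home (z = 33 mm). A spanner laid in rests about 3 mm too high there; press straight down with shut fingers, roughly 5 to 10 N.
- screwdriver: Loose screwdriver, 185 mm long, 90 g, yellow round handle 27 mm across, 94 mm long (body y -2..92), thin steel shaft 6 mm across (body y -92..0). Origin on its underside below the joint of handle and shaft; body y runs from shaft to handle. Balance point at about y = 40 mm, a good place to grip across the handle.
- driver_handle (a point): On the screwdriver's axis in the handle, at body y = 45 mm (13 mm above the bench when lying).
- driver_tip (a point): Tip of the screwdriver's shaft, on the axis, at body y = -92 mm.
- home_driver_handle (a point): Where driver_handle is when the screwdriver is home in the tray (tray x = -11, y = 39, z = 23 mm). Its cutout: 31 mm wide handle part nearest the robot (tray x -62..41, floor z = 10 mm), then a 12 mm wide shaft channel to x = 130.
- home_driver_tip (a point): Where driver_tip is when the screwdriver is home (tray x = 126, y = 39, z = 23 mm).
- spanner: Loose steel open-ended spanner lying flat, 152 mm long, 5.5 mm thick, 70 g; shank 10 mm wide; big end 26 mm wide at body -y, small end 20 mm wide at body +y. Origin on its underside at mid-length, where it can be gripped across the shank.
- spanner_big_end (a point): Middle of the spanner's big end, body y = -62 mm, 3 mm above its underside.
- spanner_small_end (a point): Middle of the spanner's small end, body y = 64 mm, 3 mm above its underside.
- home_spanner_big (a point): Where spanner_big_end is when the spanner is home (tray x = -52, y = -39, z = 30.5 mm). Its cutout is 4.5 mm deep: 31 mm wide pocket nearest the robot (tray x -69..-37), 14 mm wide shank part, 24.5 mm wide pocket at the far end (x 60..89).
- home_spanner_small (a point): Where spanner_small_end is when the spanner is home (tray x = 74, y = -39, z = 30.5 mm).
- lock_bar (a joint): Steel locking bar bridging the tray, sliding along it: 0 m = fully back at the far end (open), grows toward the robot, 0.160 m = end stop (locked, over the finger trough). About 2.5 N of friction, stays where left. Its underside is at z = 40.5 mm, so it passes over tools that are home but strikes a screwdriver handle that is not.
- lock_bar_grip (a point): Centre of the red grip block on the locking bar: 12 mm thick (along tray x), 60 mm wide (along tray y), 26 mm tall; the point lies 11 mm below the block's top, at z = 60.5 mm.
- marker_blue: Loose blue felt marker, 131 mm, bystander at the right front; origin on its underside at mid-length.
- tape_roll: Loose roll of tape, 52 mm across, bystander behind; origin under its centre.
- tweezers: Loose steel tweezers, 131 mm, bystander at the right front; origin on the underside at mid-length.

How it is judged:
On the way:
1. screwdriver and spanner both fully home in their cutouts while the locking bar is still back (distance between driver_handle and home_driver_handle below 0.006 m and distance between driver_tip and home_driver_tip below 0.01 m and distance between spanner_big_end and home_spanner_big below 0.006 m and distance between spanner_small_end and home_spanner_small below 0.006 m and z of each of spanner_big_end, spanner_small_end in the frame of tool_tray below 0.032 m and value of joint lock_bar below 0.05 m), for 0.2 s.
At the end, for the whole second after the job is handed in: Screwdriver home (handle within 6 mm, tip within 10 mm of its home point), spanner home (both ends within 6 mm, neither end more than 1.5 mm high), locking bar at least 150 mm forward, tools at rest (distance between driver_handle and home_driver_handle below 0.006 m and distance between driver_tip and home_driver_tip below 0.01 m and distance between spanner_big_end and home_spanner_big below 0.006 m and distance between spanner_small_end and home_spanner_small below 0.006 m and z of each of spanner_big_end, spanner_small_end in the frame of tool_tray below 0.032 m and value of joint lock_bar above 0.15 m and linear speed of each of screwdriver, spanner below 0.02 m/s); the robot touches nothing.
It fails at once if the marker is pushed more than 30 mm (distance of marker_blue from where it was at the start of the episode above 0.03 m).
It fails at once if the tape roll is pushed more than 30 mm (distance of tape_roll from where it was at the start of the episode above 0.03 m).
It fails at once if the tweezers are pushed more than 30 mm (distance of tweezers from where it was at the start of the episode above 0.03 m).
It also fails if it takes over 72 s, if anything falls off the work surface, if the arm or the gripper's body presses on something with over 40 N, if the wrist force passes 120 N, or if a joint passes its speed limit or range.

### The arm

A 7-joint arm with a two-finger parallel gripper is mounted at the origin on a cart in front of the work surface, level with it; the furniture and walls round the work are solid. World frame = base frame: x ahead of the robot, y to its left, z up, the work surface at z = 0. Lengths are in m, angles in rad, forces in N, time in s.
With the tool pointing down it reaches from about 0.4 to 0.9 m from the base axis. Payload 5.5 kg.
Tool frame: the origin (TCP) lies midway between the tips of the shut fingers; the grasp point (between the pads) lies 19 mm behind it (manip.grip_depth is the distance from the TCP to the grasp point, in m); z points along the fingers, y is the line along which they close (so a half turn about z gives the same grasp; the last joint's range is limited). The gripper opens to 92 mm and grips with 3 to 60 N. Pads are 19 mm wide; open, the fingers measure 130 mm over their backs; the gripper's body (75 mm by 190 mm) begins 47 mm behind the grasp point.
Start: joints at [1.429, 0.501, -0.427, 1.55, 0.221, 1.138, -0.21], TCP at [0.256, -0.597, 0.227] pointing down, gripper open.
Joint ranges: [-2.88, 2.88], [-0.31, 2.03], [-1.54, 1.56], [0.2, 2.42], [-1.41, 4.55], [0.19, 2.02], [-2.57, 2.57]. Speed limits (rad/s): [2.57, 2.57, 3.14, 3.14, 3.14, 3.14, 3.14].

### API

Orientations are given as a unit quaternion [x, y, z, w].
In Python, from bench import manip, effector, viewer gives the robot as it stands. Calls block until the motion is done:
- manip.move_pose(position, orientation): joint-space move of the TCP to a pose.
- manip.servo_line(position, ori=None, vel=0.15): straight line of the TCP; ori=None keeps the orientation; vel is the mean speed in m/s.
- manip.movej(angles): joint-space move.
- effector.open_jaws() and effector.close(f_grip=None): open the fingers fully, or close them until they stop; f_grip is the grip in N (None keeps the last).
- manip.sleep(seconds).
- manip.solve_ik(position, orientation): joint angles nearest the present ones, or None.
- viewer.get_image(name): name is "side" or "top" or "wrist"; returns the picture (384x512x3 uint8, red, green, blue); there is no depth.
- viewer.get_calibration(name): a dict with "vfov" (degrees; the focal length in pixels is half the picture's height over the tangent of half this angle, whatever the lens; pixels are square), "cx", "cy" (the principal point, pixels), "dist_coeffs" ([k1, k2, p1, p2, k3] as OpenCV has them; the pictures are not rectified), "eye" and "attitude" of the camera in the world. Camera axes: x right, y down, z forward; pixel columns grow to the right and rows downward; lengths in m; the calibration is good to about 2 mm. A picture is of the moment at which its call begins: read the wrist's pose just before it. get_calibration takes no time and is no camera call; for the wrist camera it gives the pose at the moment of the call.
A pose or a line that the arm cannot do raises manip.PlanningError and nothing moves.
- manip.hand_in(): hands the job in; it is judged then, once.
Readings, each from a call of its own:
- manip.current_clock(): time.
- manip.current_q(): joint angles.
- manip.current_joint_velocities(): joint speeds.
- manip.current_tau(): joint torques, N m.
- manip.current_tool_pos(): TCP position.
- manip.current_tcp_rot(): TCP orientation.
- manip.current_force(): force on the tool from outside, world axes, zero at the start.
- manip.current_wrist_torque(): the same for the moment, N m.
- manip.current_finger_gap(): finger opening in m.
- manip.current_gripper_force(): force on a finger pad.
Only numpy, scipy, OpenCV 4.12 (cv2) and the standard library are available. Lean on these libraries where they do the work, as an engineer would, in place of code of your own. Each camera call takes 0.05 s, during which the arm holds its last target. There are 200 camera calls.

## Working session

There is one attempt and no reset: what is moved stays moved. The work goes in short steps, each a Python script; the robot and the scene stay as the last script left them, time stands still between calls to the robot, and variables do not carry over. Pictures are saved under pics/ and viewed, at most 13 in all, crops included, and the job is handed in when it is done.

```bash
mkdir -p pics; cat > h.py <<'E'
import numpy as np, cv2
from bench import manip, effector, viewer
from scipy.spatial.transform import Rotation as R
def snap(n,fn):
    c=viewer.get_calibration(n); im=viewer.get_image(n)
    cv2.imwrite('pics/'+fn,im[:,:,::-1]); return c,im
def rotm(a):
    a=np.array(a,float); return a if a.shape==(3,3) else R.from_quat(a).as_matrix()
def K(c):
    f=192/np.tan(np.radians(c['vfov'])/2); return np.array([[f,0,c['cx']],[0,f,c['cy']],[0,0,1.]])
def ray(c,uv):
    p=cv2.undistortPoints(np.array(uv,float).reshape(-1,1,2),K(c),np.array(c['dist_coeffs'],float)).reshape(-1,2)
    return np.c_[p,np.ones(len(p))]@rotm(c['attitude']).T
def onz(c,uv,z):
    d=ray(c,uv); e=np.array(c['eye']); return e+d*((z-e[2])/d[:,2])[:,None]
def proj(c,P):
    Rm=rotm(c['attitude']); rv=cv2.Rodrigues(Rm.T)[0]; t=-Rm.T@np.array(c['eye'])
    return cv2.projectPoints(np.array(P,float).reshape(-1,1,3),rv,t,K(c),np.array(c['dist_coeffs'],float))[0].reshape(-1,2)
def tri(c1,u1,c2,u2):
    d1=ray(c1,u1);d2=ray(c2,u2);out=[]
    for a,b in zip(d1,d2):
        A=np.c_[a,-b]; s=np.linalg.lstsq(A,np.array(c2['eye'])-np.array(c1['eye']),rcond=None)[0]
        p=np.array(c1['eye'])+a*s[0];q=np.array(c2['eye'])+b*s[1]; out.append(np.r_[(p+q)/2,np.linalg.norm(p-q)])
    return np.array(out)
def down(yaw): # tool y axis (closing) direction at yaw from... tool x at yaw
    return (R.from_euler('z',yaw)*R.from_euler('x',np.pi)).as_quat()
E
python3 - <<'E'
from h import *
for n in ('top','side'):
    c,im=snap(n,n+'0.png'); print(n,c)
a=[cv2.imread(f'pics/{n}0.png') for n in('top','side')]
print(manip.current_tcp_rot(),manip.current_clock(), R.from_quat(manip.current_tcp_rot()).as_matrix())
E
```

```text
top {'vfov': 56.95634971035381, 'cx': 255.5668876559064, 'cy': 190.41882316838405, 'dist_coeffs': array([-0.09067698,  0.        ,  0.        ,  0.        ,  0.        ]), 'eye': array([0.48702084, 0.04751616, 1.04394194]), 'attitude': array([ 0.71103854, -0.70191854,  0.03399119, -0.02406574])}
side {'vfov': 44.39719202979279, 'cx': 254.63648175506268, 'cy': 198.87665265924824, 'dist_coeffs': array([-0.04329606,  0.        ,  0.        ,  0.        ,  0.        ]), 'eye': array([-0.58146933,  0.22768725,  0.69431924]), 'attitude': array([-0.55716924,  0.65090875, -0.39870233,  0.32698118])}
[ 9.79577542e-01  2.01064806e-01 -1.35309985e-04 -8.74269187e-04] 0.1 [[ 9.19145851e-01  3.93916900e-01 -6.16662774e-04]
 [ 3.93917373e-01 -9.19144359e-01  1.65841677e-03]
 [ 8.64762823e-05 -1.76724107e-03 -9.99998435e-01]]
```

View pics/top0.png

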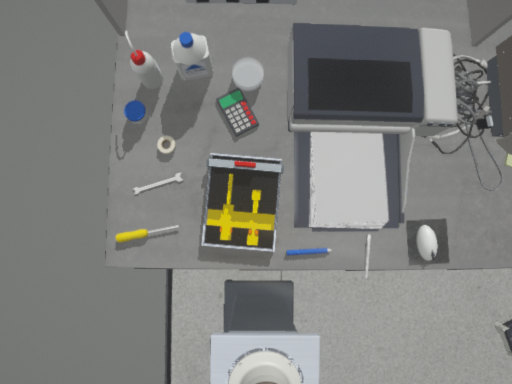

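View pics/side0.png

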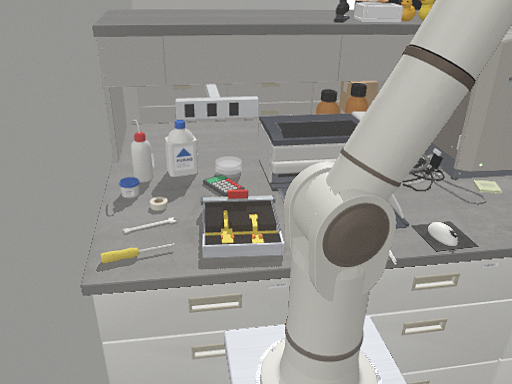

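The top view shows the tray around (241,203), with the trough at row ≈221. The driver's handle end is at (117,238) and its tip at (178,227). The spanner's ends are at (137,190) and (181,177). The red grip is at (245,164), the tape at (166,145) and the marker at (307,252). In the side view, the driver runs (102,257)–(174,245) and the spanner (126,230)–(175,221).

```bash
python3 - <<'E'
from h import *
np.set_printoptions(precision=4,suppress=True)
ct=viewer.get_calibration('top');cs=viewer.get_calibration('side')
print(tri(ct,[(117,238),(178,227),(137,190),(181,177),(245,164)],cs,[(102,257),(174,245),(126,230),(175,221),(237,195)]))
print(onz(ct,[(132,236),(158,183),(240,221)],0.01))
# wrist views over driver/spanner, then tray
T=[((0.42,0.27,0.30),'d'),((0.50,0.27,0.30),'e'),((0.45,0.08,0.33),'t'),((0.51,0.08,0.33),'u')]
for p,n in T:
    manip.move_pose(np.array(p),down(0))
    c,im=snap('wrist','w'+n+'.png'); np.save(n+'.npy',c,allow_pickle=True); print(n,c['eye'],c['attitude'])
    print(proj(c,onz(ct,[(132,236),(158,183),(240,221)],0.01)))
print(c,manip.current_clock(),manip.current_q(),manip.current_force())
a=[cv2.imread(f'pics/w{n}.png') for n in 'detu']
E
```

```text
[[ 0.4271  0.4331  0.0152  0.0049]
 [ 0.4621  0.2553  0.0119  0.0049]
 [ 0.5693  0.3845  0.0025  0.0018]
 [ 0.6099  0.2522 -0.0023  0.0075]
 [ 0.6432  0.064   0.0519  0.0018]]
[[0.4337 0.3931 0.01  ]
 [0.5903 0.3212 0.01  ]
 [0.4823 0.0777 0.01  ]]
d [0.4982 0.2686 0.4589] [-0.6988  0.7007  0.1017 -0.1017]
[[182.7036 152.9376]
 [221.5266  49.4349]
 [373.2921 122.5633]]
e [0.579  0.2683 0.4581] [-0.6984  0.701   0.1021 -0.1021]
[[186.2007 198.3175]
 [223.2959 105.2173]
 [367.4851 170.7251]]
t [0.5276 0.0811 0.4894] [ 0.7001 -0.6995 -0.1015  0.101 ]
[[ 85.5093 166.4368]
 [111.6993  73.1841]
 [258.5474 139.7796]]
u [0.5889 0.0815 0.4875] [ 0.7002 -0.6991 -0.1024  0.1025]
[[ 90.7499 197.7738]
 [116.6482 110.8717]
 [258.462  172.8374]]
{'vfov': 71.74430589673678, 'cx': 256.46723510071445, 'cy': 191.74134095245543, 'dist_coeffs': array([0.0123, 0.    , 0.    , 0.    , 0.    ]), 'eye': array([0.5889, 0.0815, 0.4875]), 'attitude': array([ 0.7002, -0.6991, -0.1024,  0.1025])} 4.975 [-0.1531  0.1446 -0.0643  1.7605  0.0091  1.2393 -1.7878] [-0.3779  0.1515  0.0635]
```

```bash
python3 - <<'E'
import cv2
for n in 'eu':
    a=cv2.imread(f'pics/w{n}.png'); cv2.imwrite(f'pics/w{n}_x.png',cv2.resize(a,(768,576),interpolation=cv2.INTER_CUBIC))
E
```

```text
(no output)
```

View pics/we_x.png

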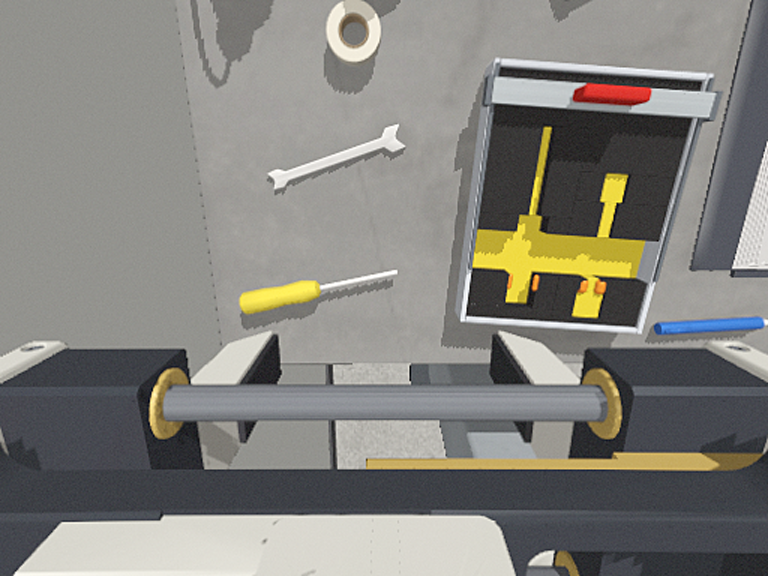

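View pics/wu_x.png

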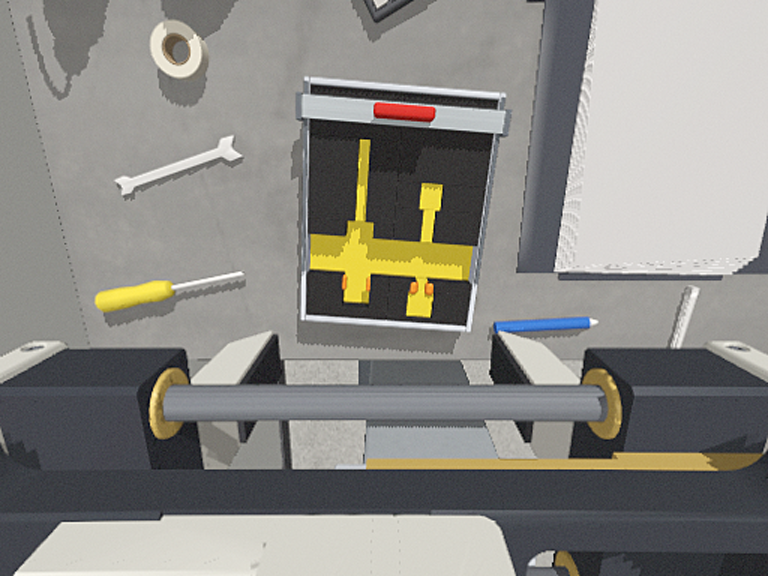

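The wrist views (1.5x) show these positions:

| Item | View e | View u |
|---|---|---|
| Driver handle end to tip | (240,303)→(397,271) | – |
| Spanner small end to big end | (270,181)→(402,138) | (117,186)→(240,148) |
| Tray outer corners | – | (306,79), (504,95), (302,320), (470,331) |

Next I'll segment the tools and fit the tray model automatically.

```bash
cat > fit.py <<'E'
from h import *
from scipy.optimize import minimize
def rect(x0,x1,y,w): return [(x0,y-w),(x1,y-w),(x1,y+w),(x0,y+w)]
POL=[rect(-23,23,0,80),rect(-62,41,39,15.5),rect(41,130,39,6),rect(-69,-37,-39,15.5),rect(-37,60,-39,7),rect(60,89,-39,12.25)]
def T(p,P):
    c,s=np.cos(p[2]),np.sin(p[2]); P=np.array(P,float)/1000
    return np.c_[p[0]+c*P[:,0]-s*P[:,1],p[1]+s*P[:,0]+c*P[:,1],P[:,2]]
def yel(im): 
    h=cv2.cvtColor(im,cv2.COLOR_RGB2HSV); return ((h[...,0]<38)&(h[...,0]>3)&(h[...,1]>130)&(h[...,2]>70)).astype(np.uint8)*255
def poly(c,P,img,v): cv2.fillPoly(img,[np.round(proj(c,P)*16*S+8*(S-1)).astype(np.int32)],v,shift=4)
S=4
def tray_cost(p,views,z=32):
    e=0
    for c,im in views:
        m=np.zeros((384*S,512*S),np.uint8)
        for q in POL: poly(c,T(p,[(a,b,z) for a,b in q]),m,255)
        m=cv2.resize(m,(512,384),interpolation=cv2.INTER_AREA)
        roi=np.zeros_like(m); cv2.fillPoly(roi,[np.round(proj(c,T(p,[(-74,-79,z),(150,-79,z),(150,79,z),(-74,79,z)]))).astype(np.int32)],1)
        roi[220:]=0
        d=np.abs(m.astype(float)-yel(im))*roi; e+=d.sum()/255/views[0][1].shape[0]
    return e
def fit_tray(views,p0,z=32):
    b=None
    for k in range(3):
        r=minimize(tray_cost,p0,args=(views,z),method='Nelder-Mead',options=dict(initial_simplex=np.array(p0)+np.array([[0,0,0],[.008,0,0],[0,.008,0],[0,0,.05]])/(k+1),xatol=1e-4,fatol=1e-4)); p0=r.x
    return r.x,r.fun
def load(n): return np.load(n+'.npy',allow_pickle=True).item(), cv2.imread(f'pics/w{n}.png')[:,:,::-1].copy()
def blob(mask):
    n,l,s,_=cv2.connectedComponentsWithStats(mask); i=1+np.argmax(s[1:,4])
    ys,xs=np.where(l==i); (c,sz,a)=cv2.minAreaRect(np.c_[xs,ys].astype(np.float32)); 
    d=np.c_[xs,ys]-np.mean(np.c_[xs,ys],0); v=np.linalg.svd(d,full_matrices=False)[2][0]
    m=np.mean(np.c_[xs,ys],0); t=d@v; return m+v*t.min(), m+v*t.max(), len(xs),np.array(c)
E
cat > a.py <<'E'
from fit import *
np.set_printoptions(precision=4,suppress=True)
V={n:load(n) for n in 'detu'}
for z in (28,32,36): print('tray',z,*fit_tray([V['t'],V['u'],V['e']],[0.48,0.078,-0.06],z))
H={};Sp={}
for n in 'deu':
    c,im=V[n]; w=np.zeros((384,512),np.uint8); x0,x1=((40,170) if n=='u' else (140,280))
    w[:218,x0:x1]=1
    H[n]=blob(yel(im)*w)
    hs=cv2.cvtColor(im,cv2.COLOR_RGB2HSV); q=proj(c,[(0.59,0.321,0.005)])[0].astype(int)
    w[:]=0; w[max(q[1]-32,0):q[1]+32,q[0]-62:q[0]+62]=1
    Sp[n]=blob(((hs[...,2]>175)&(hs[...,1]<40)).astype(np.uint8)*255*w)
    print(n,H[n],Sp[n])
f=lambda D,n:[np.array(D[n][k]) for k in (0,1)] if D[n][0][0]<D[n][1][0] else [D[n][1],D[n][0]]
print('handle',tri(V['e'][0],f(H,'e'),V['u'][0],f(H,'u')),onz(V['e'][0],f(H,'e'),.013),onz(V['u'][0],f(H,'u'),.013))
print('tip',tri(V['e'][0],[(397/1.5,271/1.5)],V['u'][0],[(243/1.5,273/1.5)]))
print('span',tri(V['e'][0],f(Sp,'e'),V['u'][0],f(Sp,'u')),onz(V['e'][0],f(Sp,'e'),.005),onz(V['u'][0],f(Sp,'u'),.005))
E
python3 a.py
```

```text
tray 28 [ 0.488   0.0743 -0.072 ] 2.8993974673202616
tray 32 [ 0.4885  0.0749 -0.0749] 3.3384701797385623
tray 36 [ 0.489   0.0754 -0.075 ] 4.493872549019608
d (array([210.5719, 144.9812]), array([154.9522, 156.7745]), 827, array([182.7432, 150.8123])) (array([268.9708,  32.0113]), array([175.9612,  66.502 ]), 883, array([221.9393,  48.1793]))
e (array([212.5453, 191.6086]), array([159.7181, 202.6513]), 720, array([186.1394, 197.1772])) (array([267.668 ,  89.6302]), array([179.5528, 120.4408]), 732, array([224.098 , 105.8981]))
u (array([115.4627, 191.3212]), array([ 63.7384, 201.6956]), 658, array([ 89.5876, 196.4967])) (array([158.6763,  96.3153]), array([ 77.5677, 124.5098]), 656, array([118.4362, 111.3332]))
handle [[0.4296 0.4365 0.0211 0.0001]
 [0.4456 0.3461 0.0081 0.0005]] [[0.4268 0.4396 0.013 ]
 [0.4468 0.3453 0.013 ]] [[0.4268 0.4426 0.013 ]
 [0.4473 0.3434 0.013 ]]
tip [[0.4665 0.2544 0.0159 0.0008]]
span [[0.567  0.3942 0.0065 0.0003]
 [0.6143 0.2499 0.0012 0.0005]] [[0.5668 0.3946 0.005 ]
 [0.6137 0.25   0.005 ]] [[0.567  0.3952 0.005 ]
 [0.6144 0.2486 0.005 ]]
```

```bash
cat > b.py <<'E'
from h import *
np.set_printoptions(precision=3,suppress=True)
c=np.array([.5905,.322]); d=np.array([-.0472,.1448]); d/=np.linalg.norm(d)
g=c-.008*d; yaw=np.arctan2(d[1],d[0])
print(np.degrees(yaw))
for a,b in ((yaw,-.075),(yaw-np.pi,np.pi-.075)):
    print(manip.solve_ik(np.r_[g,.002],down(a)),manip.solve_ik(np.array([.49,.036,.035]),down(b)))
for a,b in ((-1.36,-.075),(1.78,np.pi-.075)):
    print('d',manip.solve_ik(np.array([.438,.395,.005]),down(a)),manip.solve_ik(np.array([.49,.11,.035]),down(b)))
E
python3 b.py
```

```text
108.05425157149524
[-0.3    0.793 -0.328  1.619  0.33   0.785 -0.457] [-0.106  0.484 -0.026  2.084  0.022  0.574 -1.794]
[-1.273  1.332  1.345  1.655 -1.345  1.332 -2.499] [ 0.179  0.513 -0.369  2.074  0.315  0.608  1.088]
d [ 0.066  1.198 -1.31   1.818  1.254  1.243  1.703] [-0.216  0.498 -0.07   2.057  0.06   0.588 -1.974]
d [-0.494  0.691 -0.374  1.836  0.377  0.684 -0.876] [ 0.063  0.533 -0.409  2.047  0.351  0.628  0.913]
```

```bash
cat > c.py <<'E'
from h import *
np.set_printoptions(precision=4,suppress=True)
c=np.array([.5905,.322]); d=np.array([-.0472,.1448]); d/=np.linalg.norm(d)
g=c-.008*d; o=down(np.arctan2(d[1],d[0]))
manip.move_pose(np.r_[g,.10],o)
manip.servo_line(np.r_[g,.0025],o,vel=.12)
print(manip.current_tool_pos(),manip.current_force())
effector.close(30)
print(manip.current_finger_gap(),manip.current_gripper_force())
manip.servo_line(np.r_[g,.12],o,vel=.15)
p=np.array([.488,.075,-.075]); q=p[:2]+R.from_euler('z',p[2]).as_matrix()[:2,:2]@[.002,-.039]
manip.move_pose(np.r_[q,.10],down(p[2]))
print(manip.current_finger_gap(),manip.current_tool_pos(),manip.current_clock())
c,im=snap('wrist','wh1.png'); np.save('h1.npy',c,allow_pickle=True)
cv2.imwrite('pics/wh1_x.png',cv2.resize(im[:,:,::-1],(768,576),interpolation=cv2.INTER_CUBIC))
E
python3 c.py
```

```text
[0.5935 0.3148 0.003 ] [0.3075 0.1279 0.5017]
0.008769404014089174 29.99994456768036
0.009179884492336884 [0.4875 0.037  0.0998] 10.6
```

View pics/wh1_x.png

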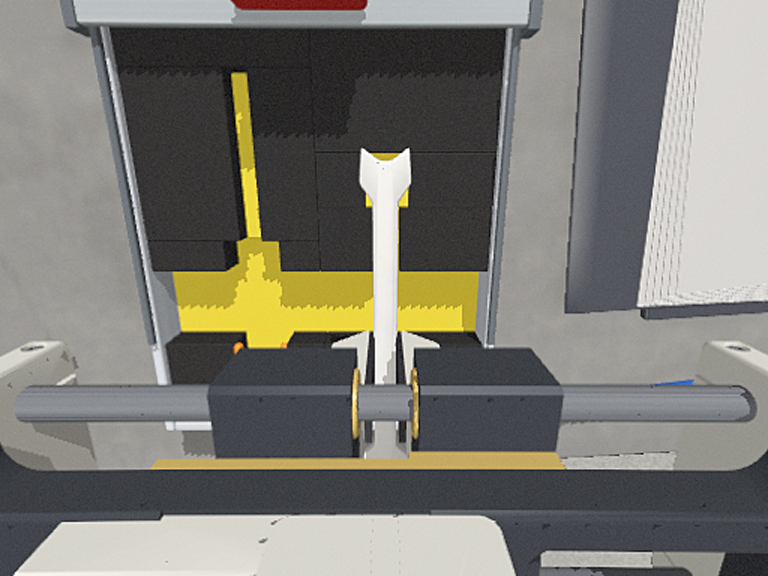

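The view shows the spanner held over its cutout with the small end at (385,170) and its pocket just visible at its edges. The foam walls are black and only the floors are yellow, so I'll refit the tray with floor/rim visibility.

```bash
cat > fit2.py <<'E'
from fit import *
FL=[10,10,None,27.5,27.5,27.5]
def render(p,c,z0=0):
    rim=np.zeros((384*S,512*S),np.uint8); fl=rim.copy()
    for q,f in zip(POL,FL):
        poly(c,T(p,[(a,b,32+z0) for a,b in q]),rim,255)
        if f is not None: poly(c,T(p,[(a,b,f+z0) for a,b in q]),fl,255)
    return cv2.resize(rim&fl,(512,384),interpolation=cv2.INTER_AREA)
def roi(p,c):
    r=np.zeros((384,512),np.uint8)
    P=lambda L,v:cv2.fillPoly(r,[np.round(proj(c,T(p,[(a,b,30) for a,b in L]))).astype(np.int32)],v)
    P([(-75,-70),(110,-70),(110,70),(-75,70)],1); P([(36,15),(150,15),(150,65),(36,65)],0); P([(-46,-65),(-19,-65),(-19,65),(-46,65)],0)
    r[215:]=0; return r
def cost2(p,V,p0,z0): return sum((np.abs(render(p,c,z0).astype(float)-yel(im))*roi(p0,c)).sum() for c,im in V)/255
def fit2(V,p0,z0=0):
    for k in range(3):
        r=minimize(cost2,p0,args=(V,p0,z0),method='Nelder-Mead',options=dict(initial_simplex=np.array(p0)+np.array([[0,0,0],[.006,0,0],[0,.006,0],[0,0,.04]])/(k+1),xatol=1e-4,fatol=1e-2)); p0=r.x
    return r.x,r.fun
if __name__=='__main__':
    np.set_printoptions(precision=4,suppress=True)
    for n in ('t','u','e','tue'): print(n,*fit2([load(k) for k in n],[.488,.075,-.075]))
    for z in (-4,4): print(z,*fit2([load(k) for k in 'tue'],[.488,.075,-.075],z))
    p,_=fit2([load(k) for k in 'tue'],[.488,.075,-.075]); np.save('tray.npy',p)
    # held view: model outlines overlay
    c,im=load('h1'); o=cv2.resize(im[:,:,::-1],(1024,768),interpolation=cv2.INTER_CUBIC)
    L=[rect(-23,23,0,98)]+POL[1:]+[rect(-76,178,0,98)]
    for q in L: cv2.polylines(o,[np.round((proj(c,T(p,[(a,b,32) for a,b in q]))*2+.5)*8).astype(np.int32)],True,(0,255,0),1,cv2.LINE_AA,shift=3)
    cv2.imwrite('pics/ov1.png',o[:560,100:880])
E
python3 fit2.py
```

```text
t [ 0.4876  0.075  -0.0723] 81.16078431372549
u [ 0.4875  0.0746 -0.0732] 82.36470588235294
e [ 0.4872  0.0746 -0.069 ] 158.47450980392156
tue [ 0.4872  0.0747 -0.0717] 318.62745098039215
-4 [ 0.487   0.0738 -0.0737] 512.5882352941177
4 [ 0.4879  0.0753 -0.071 ] 308.25098039215686
```

View pics/ov1.png

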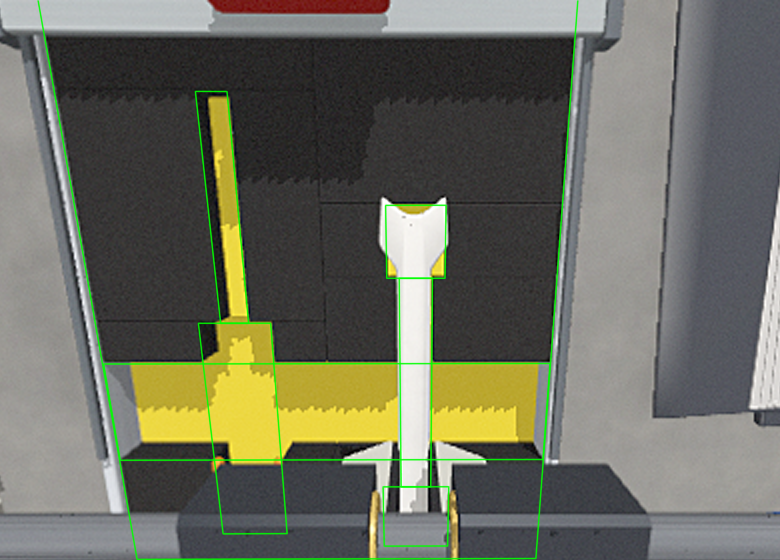

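```bash
cat > d.py <<'E'
from fit2 import *
np.set_printoptions(precision=4,suppress=True)
p=np.load('tray.npy'); c,_=load('h1')
w=onz(c,[((385+100)/2,99),((443+100)/2,99)],.102); Ri=R.from_euler('z',-p[2]).as_matrix()
inv=lambda w:(w-np.r_[p[:2],0])@Ri.T*1000
print('fork tips tray',inv(w),'tcp',inv(np.array(manip.current_tool_pos())[None]))
dx=86-inv(w)[:,0].mean(); print('dx',dx)
o=(R.from_euler('z',p[2])*R.from_euler('x',np.radians(180-6))).as_quat()
x=inv(np.array(manip.current_tool_pos())[None])[0,0]+np.clip(dx,-6,6)
tw=lambda z:T(p,[(x,-39,z)])[0]
manip.servo_line(tw(60),o,vel=.1)
f0=np.array(manip.current_force())
manip.servo_line(tw(37),o,vel=.08)
for z in (35.5,34,33):
    manip.servo_line(tw(z),o,vel=.03); f=np.array(manip.current_force())-f0; print(z,f)
    if f[2]>4: break
effector.open_jaws()
print(manip.current_force(),manip.current_finger_gap())
manip.servo_line(tw(75),o,vel=.15)
q=down(p[2]); manip.move_pose(T(p,[(45,0,130)])[0],q)
c,im=snap('wrist','wh2.png'); np.save('h2.npy',c,allow_pickle=True)
o=cv2.resize(im[:,:,::-1],(1024,768),interpolation=cv2.INTER_CUBIC)
for P in POL[1:]: cv2.polylines(o,[np.round((proj(c,T(p,[(a,b,32) for a,b in P]))*2+.5)*8).astype(np.int32)],True,(0,255,0),1,cv2.LINE_AA,shift=3)
cv2.imwrite('pics/ov2.png',o[60:560,150:880]); print(manip.current_clock())
E
python3 d.py
```

```text
fork tips tray [[ 88.1283 -30.4534 102.    ]
 [ 88.1052 -46.6183 102.    ]] tcp [[  3.1483 -37.3535  99.8487]]
dx -2.1167488231123173
35.5 [-0.542  -0.508   1.4387]
34 [-0.6405 -0.0512  0.2603]
33 [0.7064 0.2186 0.7031]
[-0.2077  1.2359 -0.4305] 0.0918179003357206
14.6333
```

View pics/ov2.png

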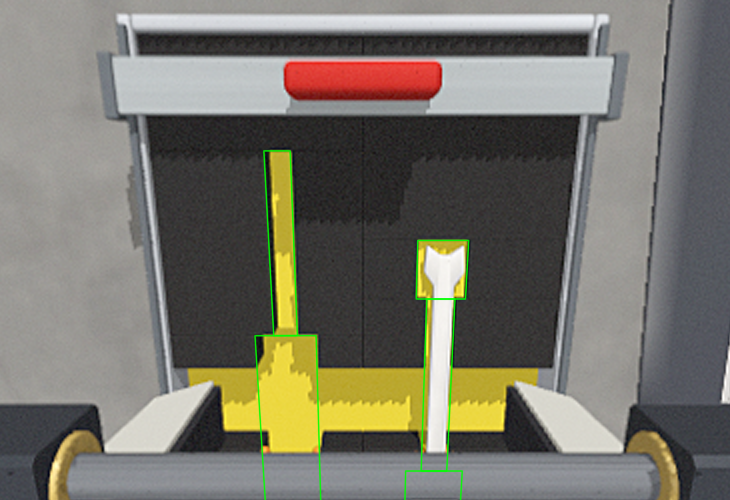

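The spanner's small end lies in its pocket, with its fork at (445,262) and the shank running down the channel. Next I'll press it home.

```bash
cat > press.py <<'E'
from fit2 import *
def press(y,zhome,fmax):
    p=np.load('tray.npy'); o=down(p[2]); tw=lambda z:T(p,[(-32,y,z)])[0]
    effector.close(20); manip.move_pose(tw(zhome+28),o); manip.sleep(.1)
    f0=np.array(manip.current_force()); manip.servo_line(tw(zhome+12),o,vel=.1)
    z=zhome+12
    while z>zhome-2.5:
        z-=1; manip.servo_line(tw(z),o,vel=.04)
        f=np.array(manip.current_force())[2]-f0[2]; print(z,round(f,2),round(1000*manip.current_tool_pos()[2],2))
        if f>fmax and manip.current_tool_pos()[2]*1000<zhome+1.5: break
        if f>25: break
    manip.servo_line(tw(zhome+40),o,vel=.2); print(manip.current_clock())
if __name__=='__main__':
    press(-39,33,7)
    p=np.load('tray.npy'); manip.move_pose(T(p,[(-16,-39,140)])[0],down(p[2]))
    c,im=snap('wrist','wh3.png'); np.save('h3.npy',c,allow_pickle=True); print(manip.current_clock())
    cv2.imwrite('pics/h3x.png',cv2.resize(im[:,:,::-1],(1024,768),interpolation=cv2.INTER_CUBIC)[80:620,150:900])
E
python3 press.py
```

```text
44 -0.02 44.38
43 -0.19 43.06
42 -0.47 41.92
41 0.18 40.92
40 0.07 39.92
39 0.34 38.95
38 -1.11 37.92
37 0.47 36.98
36 1.98 36.05
35 1.4 35.03
34 0.67 33.93
33 6.16 33.27
32 19.12 33.17
20.6083
21.0417
```

View pics/h3x.png

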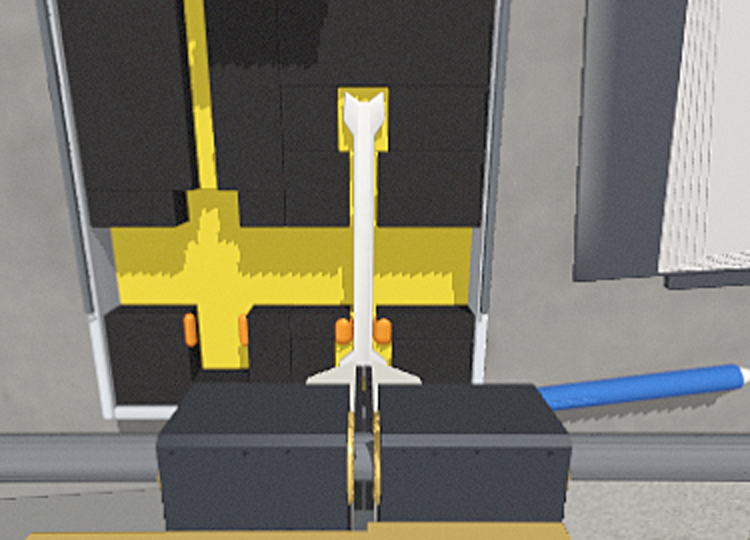

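The fork has moved into its pocket between the orange lips at (344,330) and (383,330), and the press stopped hard at 33.2 mm, so the spanner is home. The open driver cutout is at (215,300). Now the screwdriver.

```bash
cat > e.py <<'E'
from fit2 import *
np.set_printoptions(precision=4,suppress=True)
p=np.load('tray.npy'); Ri=R.from_euler('z',-p[2]).as_matrix(); inv=lambda w:(w-np.r_[p[:2],0])@Ri.T*1000
c,_=load('h3'); print('span fork',inv(onz(c,[(247.5,86),(266.5,87.5)],.033)))
g=np.array([.439,.382]); o=down(np.radians(102))
manip.move_pose(T(p,[(-16,39,160)])[0],down(p[2]+np.pi))
effector.open_jaws()
manip.move_pose(np.r_[g,.10],o); manip.servo_line(np.r_[g,.0065],o,vel=.12)
print(manip.current_tool_pos(),manip.current_force())
effector.close(30); print(manip.current_finger_gap())
manip.servo_line(np.r_[g,.13],o,vel=.15)
manip.move_pose(T(p,[(-2,39,110)])[0],down(p[2]+np.pi))
print(manip.current_finger_gap(),inv(np.array(manip.current_tool_pos())[None]),manip.current_clock())
c,im=snap('wrist','wh4.png'); np.save('h4.npy',c,allow_pickle=True); snap('side','side4.png')
o=cv2.resize(im[:,:,::-1],(1024,768),interpolation=cv2.INTER_CUBIC)
for P in POL[1:]: cv2.polylines(o,[np.round((proj(c,T(p,[(a,b,32) for a,b in P]))*2+.5)*8).astype(np.int32)],True,(0,255,0),1,cv2.LINE_AA,shift=3)
h=proj(c,T(p,[(-58,39,117),(-11,39,117),(-58,25.5,117),(-58,52.5,117)]))*2+.5; print(h)
for q in h: cv2.circle(o,tuple(np.round(q).astype(int)),3,(255,0,255),-1)
cv2.imwrite('pics/h4x.png',o[100:680,130:900])
E
python3 e.py
```

```text
span fork [[ 86.1376 -31.1484  33.    ]
 [ 84.8136 -48.8978  33.    ]]
[0.4393 0.3826 0.0071] [-0.2168  0.4933 -0.3268]
0.025335542356242823
0.025551804826637776 [[ -2.1916  39.7795 109.9062]] 30.2833
[[512.8592 300.8052]
 [513.0765 452.7474]
 [465.5016 300.8544]
 [560.2142 300.7396]]
```

View pics/h4x.png

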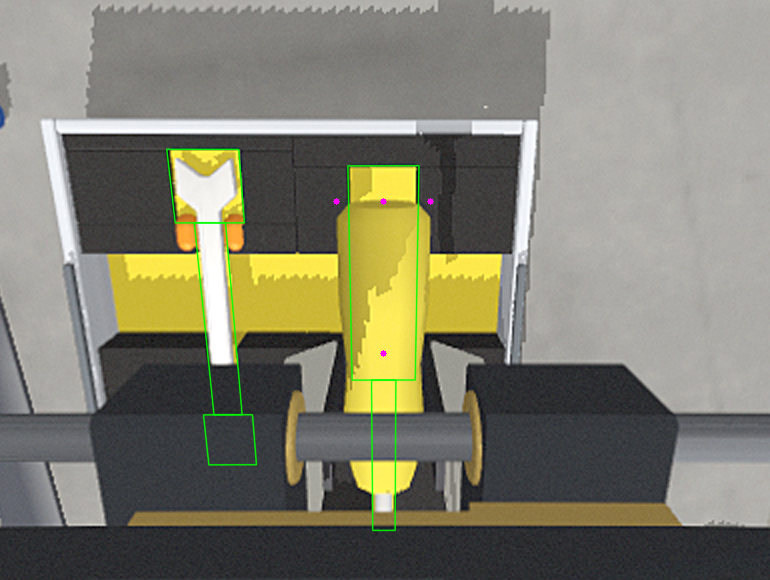

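The handle end is at (385,201), matching the predicted (383,201), so the driver sits right in the grip. The spanner's big end lies in its pocket at (207,180). Now I'll lay the driver in with a 12° tilt, so the opening finger clears the frame, then press it.

```bash
cat > f.py <<'E'
from fit2 import *
from press import press
np.set_printoptions(precision=3,suppress=True)
p=np.load('tray.npy'); t=np.radians(12)
o=(R.from_euler('z',p[2])*R.from_euler('x',t)*R.from_euler('z',np.pi)*R.from_euler('x',np.pi)).as_quat()
tw=lambda z:T(p,[(-2,39+7*np.sin(t),z-7*np.cos(t))])[0]   # z = axis height
manip.servo_line(tw(70),o,vel=.12); manip.sleep(.1); f0=np.array(manip.current_force())
manip.servo_line(tw(40),o,vel=.1)
for z in (38,36.5,35,34,33):
    manip.servo_line(tw(z),o,vel=.03); f=np.array(manip.current_force())-f0; print(z,f)
    if f[2]>3: break
effector.open_jaws(); print(manip.current_force()-f0,manip.current_finger_gap())
manip.servo_line(tw(85),o,vel=.15)
manip.move_pose(T(p,[(-20,20,140)])[0],down(p[2]+np.pi))
snap('side','side5.png'); c,im=snap('wrist','wh5.png'); np.save('h5.npy',c,allow_pickle=True); print(manip.current_clock())
cv2.imwrite('pics/h5x.png',cv2.resize(im[:,:,::-1],(1024,768),interpolation=cv2.INTER_CUBIC)[100:680,130:900])
E
python3 f.py
```

```text
38 [-0.54  -0.741 -0.57 ]
36.5 [ 0.363 -0.567  0.995]
35 [ 0.288 -0.71   5.846]
[ 0.409 -0.018 -1.212] 0.09152803247880237
34.3333
```

View pics/h5x.png

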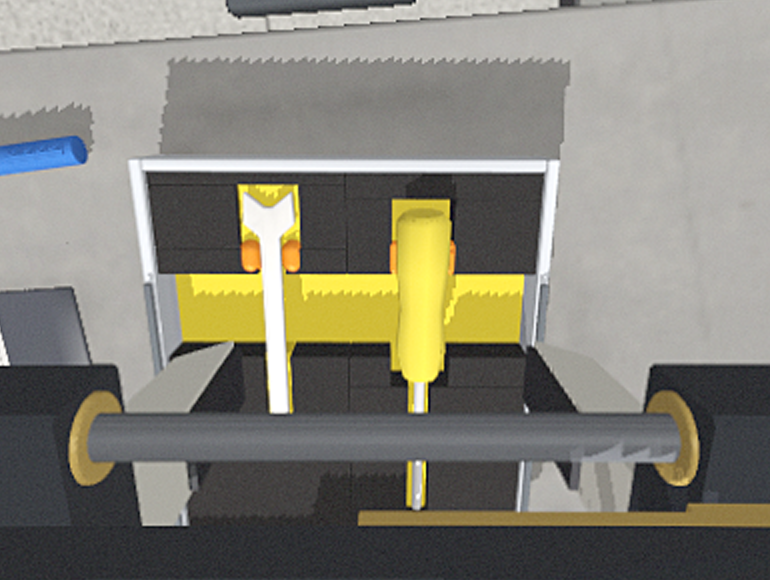

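The driver lies on its lips, aligned: handle end at (423,215), lips at (394,258) and (452,258), shaft down its channel. Next I'll press it.

```bash
sed -i "s/o=down(p\[2\]); tw/o=down(p[2]+np.pi); tw/; s/f>25/f>30/; s/zhome+12/zhome+14/g" press.py; cat > g.py <<'E'
from fit2 import *
from press import press
np.set_printoptions(precision=3,suppress=True)
p=np.load('tray.npy')
press(39,36,8)
manip.move_pose(T(p,[(-20,20,140)])[0],down(p[2]+np.pi))
c,im=snap('wrist','wh6.png'); np.save('h6.npy',c,allow_pickle=True); print(manip.current_clock())
cv2.imwrite('pics/h6x.png',cv2.resize(im[:,:,::-1],(1024,768),interpolation=cv2.INTER_CUBIC)[100:680,130:900])
E
python3 g.py
```

```text
49 2.13 49.52
48 3.14 48.25
47 2.73 47.06
46 3.07 45.99
45 3.43 45.0
44 3.82 44.01
43 2.71 42.88
42 -0.0 41.4
41 -0.5 40.69
40 -1.24 39.91
39 -0.2 38.96
38 -0.74 37.95
37 0.64 36.93
36 1.42 36.09
35 13.84 35.95
40.6917
41.1167
```

View pics/h6x.png

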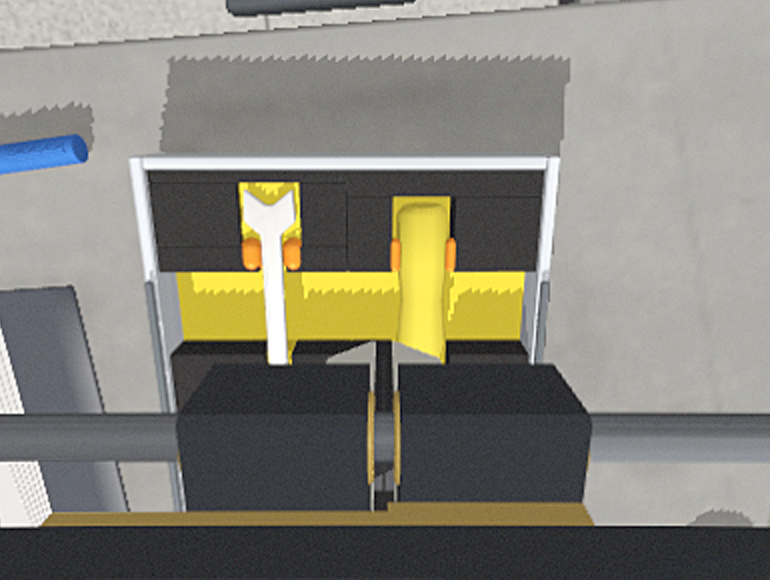

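The driver dropped between its lips, with its end now at (423,205), and the press stopped hard at 35.95 mm, so it is home. Now the locking bar.

```bash
cat > k.py <<'E'
from fit2 import *
np.set_printoptions(precision=4,suppress=True)
p=np.load('tray.npy'); Ri=R.from_euler('z',-p[2]).as_matrix(); inv=lambda w:(w-np.r_[p[:2],0])@Ri.T*1000
c,_=load('h6'); print('handle end',inv(onz(c,[((423+130)/2,(205+100)/2)],.027)))
def red(n):
    c,im=load(n); h=cv2.cvtColor(im,cv2.COLOR_RGB2HSV)
    b=blob((((h[...,0]<3)|(h[...,0]>172))&(h[...,1]>150)&(h[...,2]>90)).astype(np.uint8)*255); return c,b[3]
a,b,d=red('t'),red('u'),red('h2')
print(inv(tri(a[0],[a[1]],b[0],[b[1]])[:,:3]),inv(tri(a[0],[a[1]],d[0],[d[1]])[:,:3]),[inv(onz(q[0],[q[1]],.068))for q in (a,b,d)])
for y in (np.pi/2,-np.pi/2): print(manip.solve_ik(T(p,[(160,0,55)])[0],down(p[2]+y)),manip.solve_ik(T(p,[(0,0,55)])[0],down(p[2]+y)))
E
python3 k.py
```

```text
handle end [[-56.6093  39.1347  27.    ]]
[[154.8442  -0.2687  66.4151]] [[154.0631  -0.4225  69.207 ]] [array([[154.4193,  -0.3027,  68.    ]]), array([[154.6354,  -0.145 ,  68.    ]]), array([[154.2064,  -0.5684,  68.    ]])]
[ 0.2964  0.7551 -0.6241  1.6601  0.5351  0.9035 -0.6098] [ 0.3627  0.5516 -0.6952  2.056   0.5355  0.7179 -0.7469]
[ 0.623   1.1073 -1.2625  1.6492  1.1088  1.2602  2.1906] [ 0.7575  0.9712 -1.3306  2.046   1.0963  1.1232  1.9659]
```

```bash
cat > l.py <<'E'
from fit2 import *
np.set_printoptions(precision=3,suppress=True)
p=np.load('tray.npy'); Ri=R.from_euler('z',-p[2]).as_matrix(); inv=lambda w:(w-np.r_[p[:2],0])@Ri.T*1000
tw=lambda x,z:T(p,[(x,0,z)])[0]; o=down(p[2]+np.pi/2)
pos=lambda:inv(np.array(manip.current_tool_pos())[None])[0]
manip.move_pose(tw(140,150),o); effector.open_jaws()
manip.move_pose(tw(155,105),o); manip.servo_line(tw(155,54),o,vel=.12)
print(manip.current_force())
effector.close(25); print(manip.current_finger_gap(),pos()); manip.sleep(.1); f0=np.array(manip.current_force())
x=155
for s in (50,50,45): 
    x-=s; manip.servo_line(tw(x,54),o,vel=.1); print(x,pos(),(manip.current_force()-f0)@Ri.T)
while x>-14:
    x-=2; manip.servo_line(tw(x,54),o,vel=.06); f=(manip.current_force()-f0)@Ri.T; print(x,pos()[0],f[0])
    if f[0]>12: break
effector.open_jaws(); manip.servo_line(tw(x,150),o,vel=.15)
print(manip.current_clock())
c,im=snap('wrist','wh7.png'); cv2.imwrite('pics/h7x.png',cv2.resize(im[:,:,::-1],(768,576)))
E
python3 l.py
```

```text
[-0.022 -0.029  0.848]
0.011779474471625152 [155.02   -0.021  53.962]
105 [104.234   0.019  53.957] [-2.748  0.688  0.866]
55 [54.572  0.091 53.929] [-2.435  0.979  0.727]
10 [ 9.494  0.152 53.905] [-2.169  0.999 -0.984]
8 8.808211228737376 1.58578326430936
6 6.321927945086022 2.252612900868638
4 3.7532384896619817 2.0764785610863914
2 1.8179051277687277 1.879535434464614
0 1.7826259481777542 7.735459926943901
-2 1.7701829808433216 13.673420174914778
51.3917
```

View pics/h7x.png

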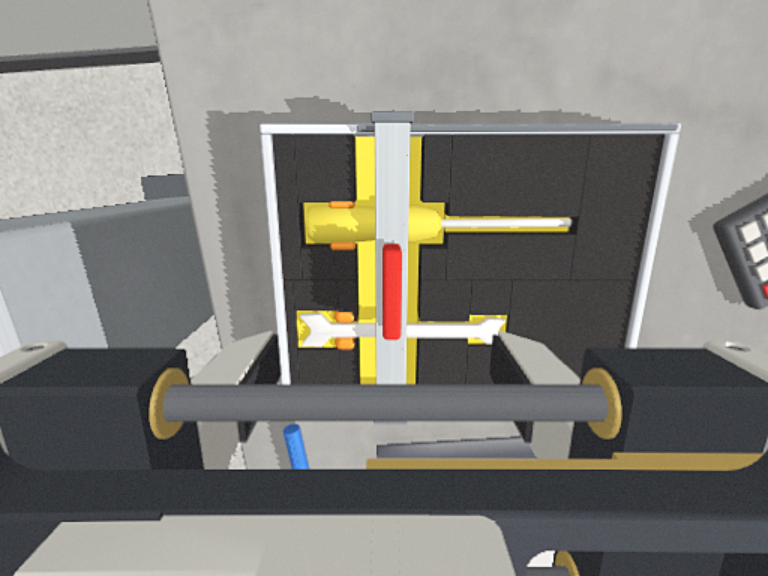

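The bar (red grip at (392,290)) is at its stop, over both tools, which lie home. The gripper is clear of everything.

```bash
python3 -c "
from bench import manip
print(manip.hand_in(),manip.current_clock())"
```

```text
the job is handed in; nothing more can be done
the job is handed in; nothing more can be done
```

I put the screwdriver and spanner in their cutouts, pressed both down to a hard stop, drew the locking bar to its end stop over them, and handed the job in at about 51 s; no verdict was returned.

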